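# Clamp the resin slab on the tilted preparation stand

### The arm

A 7-joint arm with a two-finger parallel gripper is mounted at the origin on the work surface. World frame = base frame: x ahead of the robot, y to its left, z up, the work surface at z = 0. Lengths are in m, angles in rad, forces in N, time in s.
With the tool pointing down it reaches from about 0.4 to 0.85 m from the base axis. Payload 4.5 kg.
Tool frame: the origin (TCP) lies midway between the tips of the shut fingers; the grasp point (between the pads) lies 19 mm behind it; z points along the fingers, y is the line along which they close (so a half turn about z gives the same grasp; the last joint's range is limited). The gripper opens to 88 mm and grips with 3 to 60 N. Pads are 18 mm wide; open, the fingers measure 123 mm over their backs; the gripper's body (75 mm by 187 mm) begins 45 mm behind the grasp point.
Start: joints at [-1.122, 0.689, -0.195, 1.565, 0.157, 0.902, -0.215], TCP at [0.252, 0.572, 0.239] pointing down, gripper open.
Joint ranges: [-3.01, 3.01], [-0.46, 2.08], [-1.47, 1.51], [0.13, 2.56], [-1, 4.14], [0.04, 2.09], [-2.66, 2.66]. Speed limits (rad/s): [2.57, 2.57, 3.14, 3.14, 3.14, 3.14, 3.14].

### API

Orientations are given as a unit quaternion [x, y, z, w].
In Python, from plant import r gives the robot as it stands. The module is installed in compiled form; this text tells all that it offers.
- The arm moves only by the tool step_arm, never from a script. Its argument "series" is a list of rows, each a list of 7 numbers: the shift along the world's x, y, z in mm, then the turn, a rotation vector about the world's x, y, z in rad, then the closure, from 0 (fully open) to 1 (shut). A call has 1 to 20 rows; each row shifts and turns the commanded pose from where the row before left it; what a row does not reach is not made up. A row lasts 1/10 s, in which the tool goes at most 50 mm and 8.59 degrees, less where a joint would pass 70% of its speed; a pose out of reach is approached as far as the arm can. A call is refused whole if a number of a shift passes 50 or a number of a turn 0.15, either way. A call with a gripper value outside its range is refused whole. The fingers move at their own pace and stop on an object; "force" is the grip in N (left out, the last holds). Time passes only in rows, so rows that do not move let the fingers close. It gives the time, the measured TCP pose, the force, the opening and the grip force at its end, in the units of the state.
- r.get_state(): the state, without advancing time (a new reading comes with each control period).
- r.snapshot(name): name is "side" or "top" or "wrist"; returns (picture, depth): 384x512x3 uint8, blue, green, red; 384x512 float32, m along the optical axis (not along the pixel's ray), 0 where there is no reading.
- r.get_calibration(name): a dict with "intrinsics" (3x3 intrinsics, pixels), "pose" (4x4, takes a point from camera to world coordinates). Camera axes: x right, y up, looking along -z (the intrinsics and any distortion apply to the point x, -y, -z); pixel columns grow to the right and rows downward; lengths in m; the calibration is good to about 2 mm. A picture is of the moment at which its call begins: read the wrist's pose just before it. get_calibration takes no time and is no camera call; for the wrist camera it gives the pose at the moment of the call.
- r.finish_job(): hands the job in; it is judged then, once.
The state is a dict: "clock": time; "q": joint angles; "qd": joint speeds; "joint_torque": joint torques, N m; "tool_pos": TCP position; "eef_rot": TCP orientation; "contact_force": force on the tool from outside, world axes, zero at the start; "moment": the same for the moment, N m; "opening": opening from 0.0 (shut) to 1.0 (fully open); "finger_force": force on a finger pad.
Only numpy, scipy, OpenCV 4.12 (cv2) and the standard library are available. Lean on these libraries where they do the work, as an engineer would, in place of code of your own. Each camera call takes 0.05 s, during which the arm holds its last target. There are 200 camera calls.

### The job

Clamp the amber resin slab where it lies on the tilted bed: press the red clamp jaw down its bar by the black rubber pad until the foot meets the slab and the jaw tilts and binds on the bar, then turn the black wing handle clockwise until the yellow band on the spring foot has just gone into its dark housing; do not screw on much beyond that, the slab would crack. Leave the slab lying flat against its ledge, let go of the clamp, and disturb nothing else on the bench.

Things in the scene. Friction and masses are not known exactly. Their poses are not given: they have to be found in the camera images.
- stand: fixed preparation stand: grey foot 170 x 240 mm carrying an aluminium bed 170 x 240 mm that slopes 30 degrees, high side away from its front; origin under its middle on the bench; x points from the low side to the high side, z up. The bed's top passes 85 mm above the origin. The clamp's steel bar (10 x 20 mm, 180 mm long) stands square to the bed, so it leans 30 degrees back over the low side
- bed_mark (a point): middle of the bed's top surface; x runs up the slope, y across it, z square out of the bed (30 degrees from vertical). The bar stands at y = +55 mm, the screw axis at y = -40 mm, both at x = 0
- block: amber resin slab, 80 (x, up the slope) x 100 (y) x 40 (z) mm, 0.3 to 0.5 kg, loose, lying on the bed against a 14 mm high dark ledge on the low side; origin at the middle of its underside
- tab_top (a point): middle of the black rubber pad (34 x 42 mm) on top of the red jaw, the place to press; z is the pad's normal, along the bar; y points from the bar to the pad. It lies 68 mm beyond the bar's middle, on the side away from the screw; the bar stands 13 to 40 mm above the pad at the start and 60 to 75 mm when the jaw is clamped. With the foot free, 2 to 6 N along -z slides the jaw; above about 7 N it tilts and jams in mid-bar until eased
- foot_tip (a point): lowest point of the black domed rubber foot (24 mm across) under the screw; z along the screw axis, upwards. The foot meets the slab's top, 40 mm above the bed
- handle_grip (a point): middle of the black wing handle: a paddle 70 (x) x 14 (y) x 24 (z) mm with one yellow stripe near one end; z is the screw axis, pointing up away from the bed (tilted as the bar is; it leans up to 0.08 rad more once the jaw tilts). The red arm's top is 48 mm below this point at screw 0 and comes 3.2 mm nearer per rad. Screw and bar axes are 95 mm apart
- jaw (a joint): slide of the red jaw down the bar, m: 0 at the top, starts at 0 to 0.025, meets the slab near 0.045 - 0.0032 x screw and goes about 0.007 farther while it tilts. 6.5 N of friction holds the jaw up by itself
- jaw_tilt (a joint): tilt of the red jaw on the bar, rad: 0 square (a spring keeps it so), about 0.075 to 0.08 when the screw side has been lifted and the jaw is bound. Pressing the pad on with about 8 to 15 N once the foot stands on the slab binds it; it then stays tilted by itself (easing back to 0.055 to 0.07 until the screw is tightened)
- screw (a joint): angle of the wing handle, rad, growing clockwise as seen from above (turning about -z); starts at -0.9 to 0.9, ends at -1.2 and 6. The foot goes down 3.2 mm per rad (20 mm a turn). Turning takes 0.10 N m of friction plus 0.0032 N m per N on the foot. It stays where it is left up to about 30 N on the foot
- spring_foot (a joint): how far the spring foot is pressed into its housing, m: 0 free, 3 N per mm. The 6 mm yellow band is just gone at 0.006 (18 N). Some 0.002 after the jaw is bound; then it takes about 1.3 to 2.5 rad of screw to bring the band in; the slab cracks at 0.0125
- spare_block: bystander: pale blue resin slab 80 x 100 x 40 mm; origin under its middle
- slide_box: bystander: blue slide box 100 x 180 x 34 mm; origin under its middle
- petri: bystander: petri dish, 93 mm across, 15 mm high; origin under its middle
- mount_bottle: bystander: amber jar with black cap, 52 mm across, 110 mm high; origin under its middle
- wash_bottle: bystander: white bottle with red cap, 70 mm across, 170 mm high; origin under its middle
- prep_brush: bystander: brush 180 mm long lying on the bench
Things that resemble listed ones, but are neither listed nor needed, are in the scene too. There is more than one size of the block; the one meant has the size given above.

How it is judged:
On the way, in this order (a step that is already met when the one before it is completed fails the run):
1. the jaw has been slid down onto the slab and is tilted and bound, the foot standing on the slab (value of joint jaw_tilt above 0.05 rad and value of joint spring_foot above 0.0008 m), for 0.3 s.
2. the screw has been tightened until the spring foot is pressed in by 5 mm (value of joint spring_foot above 0.005 m and value of joint jaw_tilt above 0.05 rad), for 0.3 s.
At the end, for the whole second after the job is handed in: The spring foot stands on the slab pressed in by more than 4.5 mm (about 14 N), the jaw is bound on the bar (tilted more than 0.05 rad), and the slab lies flat on the bed within 15 mm of where it was (value of joint spring_foot above 0.0045 m and value of joint jaw_tilt above 0.05 rad and distance of block from where it was at the start of the episode below 0.015 m and angle between the z axis of block and the z axis of bed_mark, either way round below 0.08 rad); the robot touches nothing.
It fails at once if the slab is cracked: spring foot pressed in beyond 12.5 mm (value of joint spring_foot above 0.0125 m).
It fails at once if the slab is knocked off its place by more than 25 mm (distance of block from where it was at the start of the episode above 0.025 m).
It fails at once if a bystander (spare slab, slide box, petri dish, jar, bottle or brush) is moved by more than 30 mm (distance of any of spare_block, slide_box, petri, mount_bottle, wash_bottle, prep_brush from where it was at the start of the episode above 0.03 m).
It also fails if it takes over 61 s, if anything falls off the work surface, if the arm or the gripper's body presses on something with over 40 N, if the wrist force passes 120 N, or if a joint passes its speed limit or range.

## Working session

There is one attempt and no reset: what is moved stays moved. The work goes in short steps, Python scripts to look and compute and a tool call to move; the robot and the scene stay as the last step left them, time stands still between calls to the robot, and variables do not carry over. Pictures are saved under pics/ and viewed, at most 10 in all, crops included, and the job is handed in when it is done.

Besides the shell and the picture viewer there is one more tool, called after "Call:" as name(argument=value, ...), one argument or row to a line, values as JSON. step_arm: Moves the arm, as the interface text tells. Its arguments: {"type":"object","properties":{"series":{"type":"array"},"force":{"type":"number"}},"required":["series"]}

```bash
mkdir -p pics; cat > h.py <<'E'
import numpy as np, cv2
from plant import r
from scipy.spatial.transform import Rotation as R
def snap(n,f=None):
    c=r.get_calibration(n); im,d=r.snapshot(n)
    if f: cv2.imwrite('pics/'+f,im)
    return im,d,np.array(c['intrinsics']),np.array(c['pose'])
def pts(d,K,T):
    v,u=np.indices(d.shape); 
    p=np.stack([(u-K[0,2])/K[0,0]*d,-(v-K[1,2])/K[1,1]*d,-d],-1)
    return p@T[:3,:3].T+T[:3,3]
E
python3 - <<'E'
from h import *
s=r.get_state();print(s)
ims=[]
for n in('top','side'):
    im,d,K,T=snap(n); ims.append(im); np.savez('pics/'+n,im=im,d=d,K=K,T=T); print(n,K,T,r.get_calibration(n).keys(),(d>0).mean())
cv2.imwrite('pics/top0.png',cv2.resize(ims[0],(800,600)));cv2.imwrite('pics/side0.png',cv2.resize(ims[1],(800,600)))
E
```

```text
{'clock': 0.0, 'q': array([-1.12218973,  0.69000747, -0.19453798,  1.56631629,  0.15733158,
        0.90244905, -0.21510236]), 'qd': array([-4.57392246e-05, -8.89550233e-04, -7.78895389e-04,  9.80386954e-04,
        2.99194533e-04, -1.45811283e-03,  8.27843056e-04]), 'joint_torque': array([ 8.07381202e-04, -5.27561724e+01, -1.26636062e+00, -1.53420854e+01,
       -5.25656529e-02,  6.60338905e-03,  1.63702443e-04]), 'tool_pos': array([0.25167614, 0.57142649, 0.23790335]), 'eef_rot': array([ 2.05862343e-01,  9.78580554e-01, -8.83770799e-04, -1.20421784e-04]), 'contact_force': array([ 0.06570795, -0.83037924, -0.58424635]), 'moment': array([-0.04260908,  0.00288767, -0.00088005]), 'finger_force': 0.0, 'opening': 1.002436369174325}
top [[348.83196644   0.         252.41745517]
 [  0.         348.83196644 188.21744763]
 [  0.           0.           1.        ]] [[-7.41558357e-02  9.75162272e-01 -2.08709022e-01  3.86033114e-01]
 [-9.97241962e-01 -7.31560984e-02  1.25162003e-02  7.06356099e-04]
 [-3.06301143e-03  2.09061544e-01  9.77897688e-01  1.19121281e+00]
 [ 0.00000000e+00  0.00000000e+00  0.00000000e+00  1.00000000e+00]] dict_keys(['intrinsics', 'pose']) 0.996002197265625
side [[352.00796517   0.         251.13085035]
 [  0.         352.00796517 187.30602177]
 [  0.           0.           1.        ]] [[ 0.66777047  0.43623414 -0.60314374  0.05299627]
 [-0.74402333  0.36653579 -0.55864192 -0.51623655]
 [-0.02262491  0.82179759  0.56933016  0.68863874]
 [ 0.          0.          0.          1.        ]] dict_keys(['intrinsics', 'pose']) 0.9959208170572916
```

View pics/top0.png

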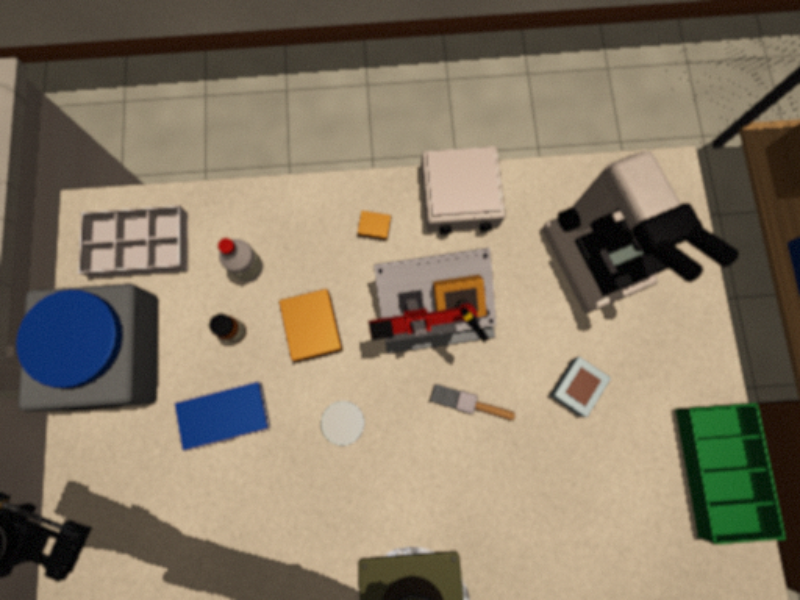

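View pics/side0.png

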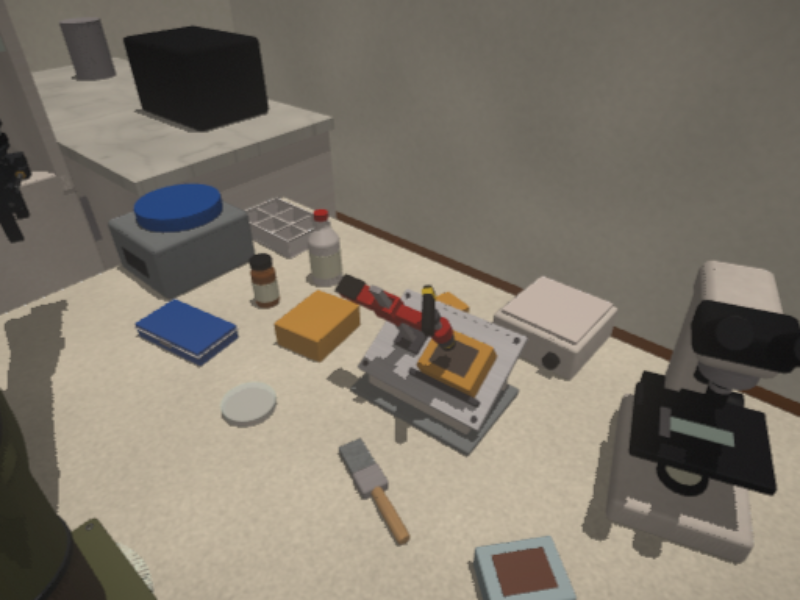

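The top view (800x600) shows the red jaw. Its black pad is at (381,328), the handle with yellow stripe at (473,318), and the amber slab under it at (460,297).

Possible confusions:
- **Slab:** the large amber block at (310,325) and the small one at (374,225) lie loose on the bench. The one meant is on the bed at (460,297).
- **Black objects:** the jar cap at (225,325) and the microscope parts could pass for the pad or handle.

The low side of the bed faces the robot.

```bash
cat > m.py <<'E'
from h import *
P=[];C=[]
for n in('top','side'):
    z=np.load(f'pics/{n}.npz'); p=pts(z['d'],z['K'],z['T']); ok=z['d']>0
    P.append(p[ok]);C.append(z['im'][ok].astype(int))
    # crop
P2=np.concatenate(P);C2=np.concatenate(C)
hsv=cv2.cvtColor(C2.astype(np.uint8)[None],cv2.COLOR_BGR2HSV)[0].astype(int)
red=((hsv[:,0]<6)|(hsv[:,0]>174))&(hsv[:,1]>170)&(hsv[:,2]>60)&(P2[:,0]>.4)&(P2[:,2]>.1)
red&=(P2[:,1]<0.2)
c=np.median(P2[red],0);print('red',c,red.sum(), P2[red].min(0),P2[red].max(0))
near=np.linalg.norm(P2[:,:2]-c[:2],axis=1)<.22
g=near&(hsv[:,1]<50)&(hsv[:,2]>60)&(P2[:,2]>.035)&(P2[:,2]<.16)
A=P2[g]; rng=np.random.default_rng(0);best=None
for i in range(500):
    a=A[rng.choice(len(A),3,False)];n=np.cross(a[1]-a[0],a[2]-a[0]);n/=np.linalg.norm(n)+1e-12;n*=np.sign(n[2])
    if abs(n[2]-.866)>.06: continue
    k=np.abs((A-a[0])@n)<.003
    if best is None or k.sum()>best.sum(): best=k
B=A[best];m=B.mean(0);n=np.linalg.svd(B-m)[2][2] if len(B)<20000 else None
n*=np.sign(n[2]);print('bed',best.sum(),len(A),m,n,np.degrees(np.arccos(n[2])))
yaw=np.arctan2(-n[1],-n[0]);print('yaw',yaw)
xs=np.array([np.cos(yaw)*.866,np.sin(yaw)*.866,.5]);ys=np.array([-np.sin(yaw),np.cos(yaw),0]);zs=np.cross(xs,ys)
Rb=np.stack([xs,ys,zs],1)
L=(B-m)@Rb; lo=np.percentile(L,.5,0);hi=np.percentile(L,99.5,0);print('ext',lo,hi)
o=m+Rb@np.array([(lo[0]+hi[0])/2,(lo[1]+hi[1])/2,np.median(L[:,2])]);print('bed_mark',o)
np.savez('bed',Rb=Rb,o=o)
Q=(P2-o)@Rb
src=np.r_[np.zeros(len(P[0])),np.ones(len(P[1]))]
box=(np.abs(Q[:,0])<.12)&(np.abs(Q[:,1])<.2)&(Q[:,2]>.03)&(Q[:,2]<.3)
def rep(nm,k):
    k=k&box
    for s in(0,1):
        q=Q[k&(src==s)]
        if len(q):print(nm,s,len(q),np.percentile(q,[3,50,97],axis=0).round(4).tolist())
dark=hsv[:,2]<70
rep('red',red)
rep('pad',dark&(Q[:,1]>.09)); rep('handle',dark&(Q[:,1]<0)&(Q[:,2]>.1))
rep('yellow',(hsv[:,0]>22)&(hsv[:,0]<35)&(hsv[:,1]>150)&(Q[:,2]>.06))
rep('bar',(hsv[:,1]<80)&(~dark)&(abs(Q[:,1]-.055)<.03)&(Q[:,2]>.1))
rep('amber',(hsv[:,0]>10)&(hsv[:,0]<20)&(hsv[:,1]>150)&(Q[:,2]<.05))
E
python3 m.py; python3 - <<'E'
import cv2,numpy as np
a=np.load('pics/top.npz')['im'][140:240,215:345];b=np.load('pics/side.npz')['im'][165:295,200:345]
cv2.imwrite('pics/c.png',np.hstack([cv2.resize(a,(400,400)),cv2.resize(b,(400,400))]))
E
```

```text
red [ 0.54632577 -0.07324198  0.20254381] 696 [ 0.52395274 -0.17043841  0.1085509 ] [0.58625052 0.02715688 0.25990159]
bed 4221 5244 [ 0.61642906 -0.10368175  0.08588318] [-0.49981994 -0.04075583  0.86516992] 30.097886474710524
yaw 0.08136102328118726
ext [-0.08792208 -0.11361117 -0.00289725] [0.08090623 0.12388784 0.00297804]
bed_mark [ 0.61299626 -0.09880628  0.0841073 ]
red 0 446 [[-0.0109, -0.0485, 0.1077], [0.0083, 0.0371, 0.1351], [0.0154, 0.102, 0.1472]]
red 1 250 [[-0.0116, -0.0519, 0.1316], [-0.0006, 0.0232, 0.1347], [0.0125, 0.1015, 0.1453]]
pad 0 160 [[-0.0154, 0.1042, 0.141], [0.0013, 0.1227, 0.1458], [0.0164, 0.1405, 0.1488]]
pad 1 178 [[-0.0151, 0.1042, 0.1415], [-0.0005, 0.1222, 0.144], [0.0154, 0.1416, 0.1459]]
handle 0 120 [[-0.0224, -0.0558, 0.1105], [0.001, -0.0385, 0.1956], [0.0307, -0.019, 0.1998]]
handle 1 242 [[-0.0305, -0.0593, 0.1037], [-0.0081, -0.0475, 0.1937], [0.0167, -0.028, 0.1973]]
yellow 0 10 [[-0.0087, -0.0468, 0.1956], [0.0178, -0.0316, 0.1977], [0.0283, -0.0253, 0.1989]]
yellow 1 28 [[0.0177, -0.0342, 0.1907], [0.0225, -0.0271, 0.1954], [0.0262, -0.0202, 0.1973]]
bar 0 61 [[-0.0041, 0.0462, 0.1423], [0.0039, 0.0559, 0.1732], [0.0055, 0.064, 0.1828]]
bar 1 118 [[-0.0142, 0.0356, 0.1044], [-0.0026, 0.0508, 0.1612], [0.0101, 0.0674, 0.181]]
amber 0 366 [[-0.0375, -0.0897, 0.0329], [0.0188, -0.0499, 0.0413], [0.0342, 0.0047, 0.0448]]
amber 1 486 [[-0.0427, -0.0911, 0.037], [-0.0099, -0.0701, 0.0396], [0.032, 0.0027, 0.0424]]
```

View pics/c.png

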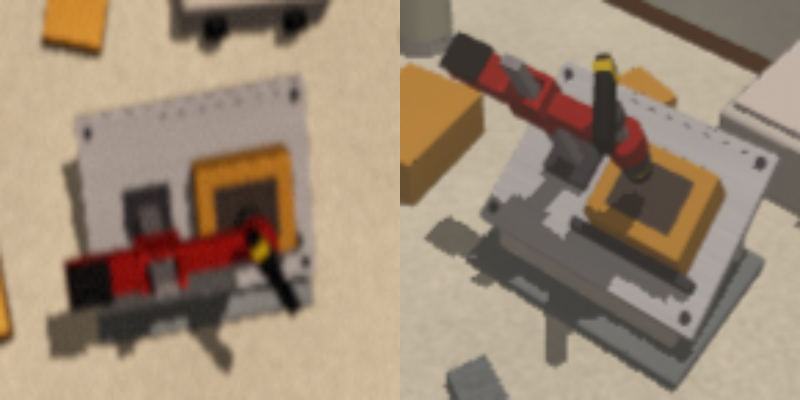

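The crops confirm the choice. The slab is on the bed with the foot above it, the pad is at bed coordinates (0, 0.123, 0.1445), and the handle axis is at (0, -0.040). Next I work out the approach.

```bash
cat >> h.py <<'E'
try:
    _b=np.load('bed.npz');Rb,o=_b['Rb'],_b['o']
except Exception: pass
def W(q): return o+Rb@np.array(q,float)
def plan(pos,Rt,show=True):
    s=r.get_state();p=np.array(s['tool_pos']);R0=R.from_quat(s['eef_rot'])
    v=(R.from_matrix(Rt)*R0.inv()).as_rotvec()
    print('d mm',((pos-p)*1000).round(1),'rot',v.round(3),np.linalg.norm(v).round(3))
def toolR(a):  # closing axis at angle a from bed x, z = -bed z
    y=Rb@np.array([np.cos(a),np.sin(a),0]);z=-Rb[:,2];return np.stack([np.cross(y,z),y,z],1)
def st():
    s=r.get_state();print('t',round(s['clock'],2),'q',np.round(s['q'],2),'bed',((s['tool_pos']-o)@Rb*1000).round(1),'Fb',(s['contact_force']@Rb).round(2),'open',round(s['opening'],3),'ff',round(s['finger_force'],1))
E
cat >> m.py <<'E'
k=dark&(Q[:,2]>.165)&(Q[:,1]<0)&box|((hsv[:,0]>22)&(hsv[:,0]<35)&(hsv[:,1]>150)&box&(Q[:,2]>.18))
for s in(0,1):
    q=Q[k&(src==s)][:,:2].astype(np.float32);print(len(q),cv2.minAreaRect(q))
E
python3 m.py|tail -2; python3 - <<'E'
from h import *
st(); plan(W([0,.123,.215]),toolR(0)); print(W([0,.123,.215]),Rb)
E
```

```text
104 ((0.0028631705790758133, -0.04005764424800873), (0.06520950794219971, 0.015394719317555428), 30.337862014770508)
248 ((-0.00029582157731056213, -0.04073578119277954), (0.06716655939817429, 0.016210420057177544), 30.456619262695312)
t 0.1 q [-1.12  0.69 -0.19  1.57  0.16  0.9  -0.22] bed [-187.7  697.4  286.1] Fb [ 0.69  0.91 -0.17] open 0.997 ff 0.0
d mm [ 244.1 -556.4   32.3] rot [ 0.32  -0.449 -1.049] 1.185
[0.4958555  0.01505018 0.2702973 ] [[ 0.86313529 -0.08127129 -0.49834601]
 [ 0.07038094  0.99669202 -0.04063564]
 [ 0.5         0.          0.866     ]]
```

Call:
step_arm(
  series=[
    [0,0,45,0,0,0,1],
    [0,0,45,0,0,0,1],
    [17.4,-39.7,0,0.0229,-0.0321,-0.0749,1],
    [17.4,-39.7,0,0.0229,-0.0321,-0.0749,1],
    [17.4,-39.7,0,0.0229,-0.0321,-0.0749,1],
    [17.4,-39.7,0,0.0229,-0.0321,-0.0749,1],
    [17.4,-39.7,0,0.0229,-0.0321,-0.0749,1],
    [17.4,-39.7,0,0.0229,-0.0321,-0.0749,1],
    [17.4,-39.7,0,0.0229,-0.0321,-0.0749,1],
    [17.4,-39.7,0,0.0229,-0.0321,-0.0749,1],
    [17.4,-39.7,0,0.0229,-0.0321,-0.0749,1],
    [17.4,-39.7,0,0.0229,-0.0321,-0.0749,1],
    [17.4,-39.7,0,0.0229,-0.0321,-0.0749,1],
    [17.4,-39.7,0,0.0229,-0.0321,-0.0749,1],
    [17.4,-39.7,0,0.0229,-0.0321,-0.0749,1],
    [17.4,-39.7,0,0.0229,-0.0321,-0.0749,1],
    [0,0,0,0,0,0,1],
  ],
)

```text
clock: 1.8
tool_pos: [0.4957, 0.008, 0.3283]
eef_rot: [0.66, 0.705, 0.19, 0.178]
contact_force: [-0.8, 0.8, -0.5]
opening: 0.003
finger_force: 0.0
```

```bash
python3 - <<'E'
from h import *
st(); plan(W([0,.123,.165]),toolR(0))
im,d,K,T=snap('wrist','w1.png')
p=pts(d,K,T);q=(p-o)@Rb
hsv=cv2.cvtColor(im,cv2.COLOR_BGR2HSV)
k=(hsv[...,2]<70)&(q[...,1]>.08)&(q[...,1]<.17)&(abs(q[...,0])<.05)&(q[...,2]>.125)&(q[...,2]<.165)
print(k.sum(), np.percentile(q[k],[3,50,97],axis=0).round(4).tolist() if k.sum() else 0)
E
```

```text
t 1.8 q [-0.19  0.24  0.07  2.3   0.15  0.08 -0.21] bed [ 28.3 116.  265.6] Fb [-0.93  0.83 -0.1 ] open 0.003 ff 0.0
d mm [  25.1    9.1 -101.3] rot [0.    0.002 0.016] 0.016
527 [[-0.014, 0.106, 0.1433], [-0.0081, 0.1174, 0.1447], [0.0044, 0.1398, 0.1459]]
```

View pics/w1.png

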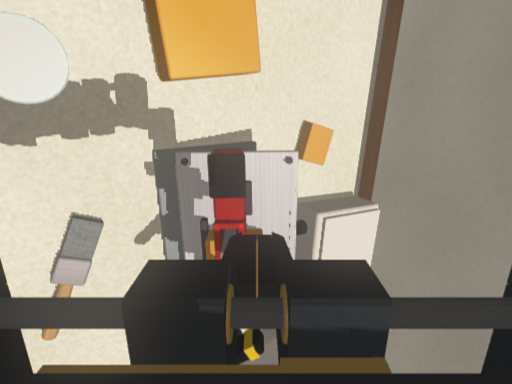

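The wrist view shows the pad at (227,173) and the handle stripe at (252,345), and both agree with the map. Joint 6 is nearly straight here. The final pose needs joint 5 swung round by about pi, so I roll the tool and watch the joints.

Call:
step_arm(
  series=[
    [0,0,0,0.07,0.006,-0.121,1],
    [0,0,0,0.07,0.006,-0.121,1],
    [0,0,0,0.07,0.006,-0.121,1],
    [0,0,0,0.07,0.006,-0.121,1],
  ],
)

```text
clock: 2.25
tool_pos: [0.495, 0.0186, 0.3286]
eef_rot: [0.825, 0.501, 0.233, 0.115]
contact_force: [-0.2, -0.6, -0.1]
opening: 0.006
finger_force: 0.0
```

```bash
python3 -c "
from h import *
st(); plan(W([0,.123,.165]),toolR(0));plan(W([0,.123,.165]),toolR(np.pi))"
```

```text
t 2.25 q [-0.26  0.24  0.14  2.3  -0.12  0.08 -0.5 ] bed [ 28.6 126.6 265.8] Fb [-0.27 -0.53  0.08] open 0.006 ff 0.0
d mm [  25.8   -1.5 -101.6] rot [-0.283 -0.023  0.485] 0.561
d mm [  25.8   -1.5 -101.6] rot [ 1.286  0.109 -2.234] 2.58
```

Call:
step_arm(
  series=[
    [0,0,0,-0.07,-0.006,0.121,1],
    [0,0,0,-0.07,-0.006,0.121,1],
    [0,0,0,-0.07,-0.006,0.121,1],
    [0,0,0,-0.07,-0.006,0.121,1],
    [0,0,0,-0.07,-0.006,0.121,1],
    [0,0,0,-0.07,-0.006,0.121,1],
    [0,0,0,-0.07,-0.006,0.121,1],
    [0,0,0,-0.07,-0.006,0.121,1],
    [0,0,0,-0.07,-0.006,0.121,1],
    [0,0,0,-0.07,-0.006,0.121,1],
    [0,0,0,-0.07,-0.006,0.121,1],
    [0,0,0,-0.07,-0.006,0.121,1],
    [0,0,0,-0.07,-0.006,0.121,1],
    [0,0,0,-0.07,-0.006,0.121,1],
    [0,0,0,-0.07,-0.006,0.121,1],
    [0,0,0,-0.07,-0.006,0.121,1],
  ],
)

```text
clock: 3.85
tool_pos: [0.4951, 0.0185, 0.3287]
eef_rot: [-0.097, 0.961, -0.003, 0.261]
contact_force: [0.4, -0.2, -0.4]
opening: 0.006
finger_force: 0.0
```

```bash
python3 -c "
from h import *
st(); plan(W([0,.123,.165]),toolR(0));plan(W([0,.123,.165]),toolR(np.pi))"
```

```text
t 3.85 q [ 0.04  0.24 -0.24  2.29  0.88  0.13  0.74] bed [ 28.8 126.5 265.8] Fb [ 0.16 -0.28 -0.51] open 0.006 ff 0.0
d mm [  25.7   -1.4 -101.7] rot [ 0.841  0.075 -1.463] 1.689
d mm [  25.7   -1.4 -101.7] rot [-0.729 -0.06   1.255] 1.453
```

Call:
step_arm(
  series=[
    [2.5,0,-4,-0.073,-0.006,0.1255,1],
    [2.5,0,-4,-0.073,-0.006,0.1255,1],
    [2.5,0,-4,-0.073,-0.006,0.1255,1],
    [2.5,0,-4,-0.073,-0.006,0.1255,1],
    [2.5,0,-4,-0.073,-0.006,0.1255,1],
    [2.5,0,-4,-0.073,-0.006,0.1255,1],
    [2.5,0,-4,-0.073,-0.006,0.1255,1],
    [2.5,0,-4,-0.073,-0.006,0.1255,1],
    [2.5,0,-4,-0.073,-0.006,0.1255,1],
    [2.5,0,-4,-0.073,-0.006,0.1255,1],
  ],
)

```text
clock: 4.85
tool_pos: [0.5204, 0.0187, 0.2887]
eef_rot: [0.71, -0.654, 0.176, -0.192]
contact_force: [-0.2, 1.0, -0.1]
opening: 0.005
finger_force: 0.0
```

```bash
python3 -c "
from h import *
st(); plan(W([0,.123,.165]),toolR(np.pi))"
```

```text
t 4.85 q [ 0.02  0.36 -0.22  2.3   1.85  0.12  1.24] bed [ 30.7 124.7 218.5] Fb [-0.15  0.98 -0.04] open 0.005 ff 0.0
d mm [  0.3  -1.7 -61.7] rot [-0.002  0.002 -0.002] 0.003
```

Works well. Next I go down to 20 mm above the pad.

Call:
step_arm(
  series=[
    [0,0,-8,0,0,0,1],
    [0,0,-8,0,0,0,1],
    [0,0,-8,0,0,0,1],
    [0,0,-8,0,0,0,1],
    [0,0,-8,0,0,0,1],
    [0,0,-8,0,0,0,1],
    [0,0,-8,0,0,0,1],
    [0,0,-6,0,0,0,1],
    [0,0,0,0,0,0,1],
  ],
)

```text
clock: 5.75
tool_pos: [0.52, 0.0177, 0.226]
eef_rot: [0.708, -0.657, 0.174, -0.192]
contact_force: [-0.6, -0.4, -0.8]
opening: 0.01
finger_force: 0.0
```

```bash
python3 -c "
from h import *
st(); plan(W([0,.123,.150]),toolR(np.pi)); print((Rb[:,2]).round(3))"
```

```text
t 5.75 q [ 0.25  0.54 -0.6   2.37  2.16  0.42  0.92] bed [ -1.1 123.7 164.4] Fb [-0.91 -0.38 -0.4 ] open 0.01 ff 0.0
d mm [  8.2  -0.  -12. ] rot [-0.005  0.     0.005] 0.007
[-0.498 -0.041  0.866]
```

Call:
step_arm(
  series=[
    [2,0.16,-3.46,0,0,0,1],
    [2,0.16,-3.46,0,0,0,1],
    [2,0.16,-3.46,0,0,0,1],
    [2,0.16,-3.46,0,0,0,1],
    [0.5,0.04,-0.87,0,0,0,1],
    [0.5,0.04,-0.87,0,0,0,1],
    [0.5,0.04,-0.87,0,0,0,1],
    [0.5,0.04,-0.87,0,0,0,1],
    [0.5,0.04,-0.87,0,0,0,1],
    [0.5,0.04,-0.87,0,0,0,1],
  ],
)

```text
clock: 6.75
tool_pos: [0.5314, 0.0171, 0.2077]
eef_rot: [0.707, -0.658, 0.175, -0.192]
contact_force: [-0.3, -0.7, 1.3]
opening: 0.007
finger_force: 1.1
```

```bash
python3 -c "
from h import *
st(); plan(W([0,.123,.150]),toolR(np.pi))"
```

```text
t 6.75 q [ 0.26  0.6  -0.61  2.37  2.2   0.47  0.89] bed [ -0.4 122.2 143. ] Fb [ 0.3  -0.65  1.27] open 0.007 ff 1.1
d mm [-3.2  0.6  6.3] rot [-0.005  0.002  0.008] 0.01
```

Call:
step_arm(
  series=[
    [0.5,0.04,-0.87,0,0,0,1],
    [0.5,0.04,-0.87,0,0,0,1],
    [0.5,0.04,-0.87,0,0,0,1],
    [0.5,0.04,-0.87,0,0,0,1],
    [0.5,0.04,-0.87,0,0,0,1],
  ],
)

```text
clock: 7.25
tool_pos: [0.534, 0.0173, 0.2032]
eef_rot: [0.707, -0.658, 0.175, -0.192]
contact_force: [-2.0, 0.1, 0.9]
opening: 0.004
finger_force: 1.1
```

```bash
python3 -c "
from h import *
st()"
```

```text
t 7.25 q [ 0.26  0.61 -0.62  2.36  2.2   0.48  0.89] bed [ -0.4 122.1 137.8] Fb [-1.24  0.22  1.73] open 0.004 ff 1.1
```

Call:
step_arm(
  series=[
    [0.5,0.04,-0.87,0,0,0,1],
    [0.5,0.04,-0.87,0,0,0,1],
    [0.5,0.04,-0.87,0,0,0,1],
    [0.5,0.04,-0.87,0,0,0,1],
    [0.5,0.04,-0.87,0,0,0,1],
    [0.5,0.04,-0.87,0,0,0,1],
    [0.5,0.04,-0.87,0,0,0,1],
    [0.5,0.04,-0.87,0,0,0,1],
    [0.5,0.04,-0.87,0,0,0,1],
    [0.5,0.04,-0.87,0,0,0,1],
  ],
)

```text
clock: 8.25
tool_pos: [0.539, 0.0177, 0.1946]
eef_rot: [0.707, -0.658, 0.175, -0.192]
contact_force: [-0.7, -0.0, 2.3]
opening: 0.009
finger_force: 1.1
```

```bash
python3 -c "
from h import *
st()
for n in('side',):
    im,d,K,T=snap(n); cv2.imwrite('pics/s2.png',cv2.resize(im[165:295,200:345],(600,540)))
"
```

```text
t 8.25 q [ 0.26  0.64 -0.62  2.36  2.22  0.5   0.88] bed [ -0.4 122.1 127.8] Fb [0.53 0.05 2.38] open 0.009 ff 1.1
```

View pics/s2.png

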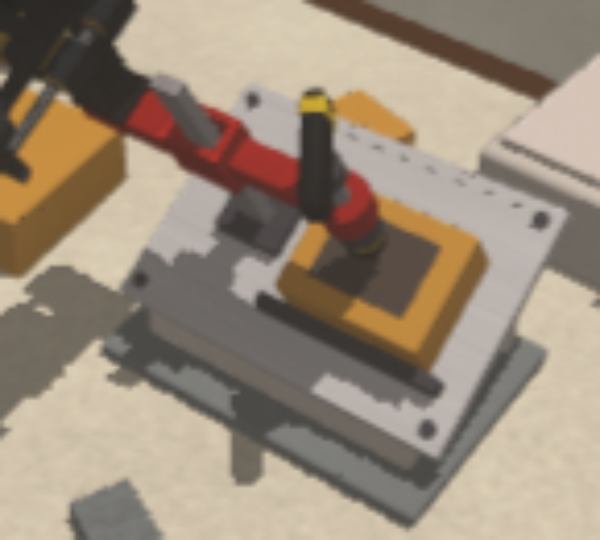

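The jaw slides square at about 2 N. The foot at (370,240) is close to the slab top, and the fingers are on the pad at (110,110).

Call:
step_arm(
  series=[
    [0.5,0.04,-0.87,0,0,0,1],
    [0.5,0.04,-0.87,0,0,0,1],
    [0.5,0.04,-0.87,0,0,0,1],
    [0.5,0.04,-0.87,0,0,0,1],
  ],
)

```text
clock: 8.7
tool_pos: [0.541, 0.0179, 0.1911]
eef_rot: [0.707, -0.658, 0.175, -0.192]
contact_force: [-1.7, 0.2, 1.2]
opening: 0.005
finger_force: 1.1
```

Call:
step_arm(
  series=[
    [0.5,0.04,-0.87,0,0,0,1],
    [0.5,0.04,-0.87,0,0,0,1],
    [0.5,0.04,-0.87,0,0,0,1],
  ],
)

```text
clock: 9.0
tool_pos: [0.5425, 0.018, 0.1885]
eef_rot: [0.707, -0.658, 0.175, -0.192]
contact_force: [-1.4, -1.0, 2.1]
opening: 0.008
finger_force: 1.4
```

Call:
step_arm(
  series=[
    [0.5,0.04,-0.87,0,0,0,1],
    [0.5,0.04,-0.87,0,0,0,1],
    [0.5,0.04,-0.87,0,0,0,1],
  ],
)

```text
clock: 9.3
tool_pos: [0.5439, 0.0184, 0.186]
eef_rot: [0.707, -0.658, 0.175, -0.192]
contact_force: [-2.7, 0.1, 5.4]
opening: 0.003
finger_force: 3.0
```

```bash
python3 -c "
from h import *
st()"
```

```text
t 9.3 q [ 0.26  0.66 -0.63  2.35  2.23  0.52  0.87] bed [ -0.4 122.4 117.9] Fb [0.38 0.29 6.02] open 0.003 ff 3.0
```

Call:
step_arm(
  series=[
    [0.5,0.04,-0.87,0,0,0,1],
    [0.5,0.04,-0.87,0,0,0,1],
    [0.5,0.04,-0.87,0,0,0,1],
  ],
)

```text
clock: 9.6
tool_pos: [0.5453, 0.0188, 0.1835]
eef_rot: [0.707, -0.657, 0.175, -0.192]
contact_force: [-3.1, 1.0, 6.0]
opening: 0.006
finger_force: 3.1
```

Call:
step_arm(
  series=[
    [0.5,0.04,-0.87,0,0,0,1],
    [0.5,0.04,-0.87,0,0,0,1],
  ],
)

```text
clock: 9.8
tool_pos: [0.5463, 0.0191, 0.1817]
eef_rot: [0.707, -0.657, 0.175, -0.192]
contact_force: [-2.3, 0.8, 6.1]
opening: 0.004
finger_force: 3.2
```

Call:
step_arm(
  series=[
    [0.5,0.04,-0.87,0,0,0,1],
    [0.5,0.04,-0.87,0,0,0,1],
  ],
)

```text
clock: 10.0
tool_pos: [0.5472, 0.0194, 0.18]
eef_rot: [0.707, -0.657, 0.175, -0.192]
contact_force: [-3.7, 1.2, 6.0]
opening: 0.002
finger_force: 3.3
```

```bash
python3 -c "
from h import *
st()"
```

```text
t 10.0 q [ 0.26  0.68 -0.63  2.35  2.24  0.54  0.87] bed [ -0.5 123.2 111. ] Fb [-0.11  1.52  7.  ] open 0.002 ff 3.3
```

Call:
step_arm(
  series=[
    [0.5,0.04,-0.87,0,0,0,1],
    [0.5,0.04,-0.87,0,0,0,1],
  ],
)

```text
clock: 10.2
tool_pos: [0.5482, 0.0197, 0.1783]
eef_rot: [0.708, -0.657, 0.175, -0.193]
contact_force: [-3.9, 2.0, 6.3]
opening: 0.006
finger_force: 3.5
```

Call:
step_arm(
  series=[
    [0.5,0.04,-0.87,0,0,0,1],
    [0.5,0.04,-0.87,0,0,0,1],
  ],
)

```text
clock: 10.4
tool_pos: [0.5492, 0.02, 0.1766]
eef_rot: [0.708, -0.657, 0.175, -0.193]
contact_force: [-2.4, 1.8, 6.0]
opening: 0.003
finger_force: 3.6
```

Call:
step_arm(
  series=[
    [0.5,0.04,-0.87,0,0,0,1],
  ],
)

```text
clock: 10.5
tool_pos: [0.5497, 0.0202, 0.1758]
eef_rot: [0.708, -0.657, 0.175, -0.193]
contact_force: [-4.9, 2.0, 9.0]
opening: 0.012
finger_force: 5.3
```

```bash
python3 -c "
from h import *
st()"
```

```text
t 10.5 q [ 0.26  0.69 -0.63  2.34  2.25  0.55  0.87] bed [ -0.5 123.7 106.1] Fb [ 0.4   2.41 10.2 ] open 0.012 ff 5.3
```

Call:
step_arm(
  series=[
    [0.5,0.04,-0.87,0,0,0,1],
    [0,0,0,0,0,0,1],
    [0,0,0,0,0,0,1],
    [0,0,0,0,0,0,1],
  ],
)

```text
clock: 10.9
tool_pos: [0.5499, 0.0203, 0.1753]
eef_rot: [0.708, -0.657, 0.175, -0.193]
contact_force: [-6.7, 1.2, 11.3]
opening: 0.005
finger_force: 6.4
```

```bash
python3 -c "
from h import *
st()"
```

```text
t 10.9 q [ 0.26  0.7  -0.63  2.34  2.25  0.55  0.86] bed [ -0.5 123.8 105.6] Fb [-0.05  1.74 13.02] open 0.005 ff 6.4
```

Call:
step_arm(
  series=[
    [-0.5,-0.04,0.87,0,0,0,1],
    [-0.5,-0.04,0.87,0,0,0,1],
    [-1.5,-0.12,2.6,0,0,0,1],
    [-5,-0.4,8.7,0,0,0,1],
    [-10,-0.8,17.3,0,0,0,1],
    [-10,-0.8,17.3,0,0,0,1],
    [-10,-0.8,17.3,0,0,0,1],
    [-10,-0.8,17.3,0,0,0,1],
    [-10,-0.8,17.3,0,0,0,1],
  ],
)

```text
clock: 11.8
tool_pos: [0.4921, 0.0139, 0.2753]
eef_rot: [0.707, -0.658, 0.175, -0.192]
contact_force: [-0.1, -0.3, 0.1]
opening: 0.002
finger_force: 0.0
```

```bash
cat > m2.py <<'E'
from h import *
import sys
st()
for n in('side','top'):
    im,d,K,T=snap(n); 
    if n=='side': cv2.imwrite('pics/%s.png'%sys.argv[1],cv2.resize(im[165:295,200:345],(600,540)))
    Q=((pts(d,K,T)-o)@Rb)[d>0]; hsv=cv2.cvtColor(im,cv2.COLOR_BGR2HSV)[d>0].astype(int)
    box=(np.abs(Q[:,0])<.1)&(np.abs(Q[:,1]+.03)<.18)&(Q[:,2]>.05)&(Q[:,2]<.2)
    yel=(hsv[:,0]>22)&(hsv[:,0]<35)&(hsv[:,1]>150)
    k=box&((hsv[:,2]<70)|yel)&(Q[:,1]<-.0)&(Q[:,1]>-.09)&(Q[:,2]>.13)
    q=Q[k]
    if len(q): print(n,len(q),cv2.minAreaRect(q[:,:2].astype(np.float32)),np.percentile(q[:,2],[50,90,98]).round(4))
    q=Q[box&yel&(Q[:,2]>.12)]; print('stripe',len(q),q.mean(0).round(4) if len(q) else 0)
    k=box&((hsv[:,0]<6)|(hsv[:,0]>174))&(hsv[:,1]>170)&(hsv[:,2]>60)&(abs(Q[:,0])<.01)
    q=Q[k];
    for a,b in((-.06,-.02),(-.02,.02),(.08,.11)):
        z=q[(q[:,1]>a)&(q[:,1]<b)];
        if len(z): print('red',a,len(z),np.percentile(z[:,2],[50,90]).round(4))
    k=box&(hsv[:,2]<70)&(Q[:,1]>.1); 
    if k.sum(): print('pad',np.median(Q[k],0).round(4))
E
python3 m2.py s3
```

```text
t 11.8 q [ 0.2   0.37 -0.48  2.38  2.01  0.25  1.05] bed [ -0.8 122.1 221.2] Fb [-0.03 -0.34  0.15] open 0.002 ff 0.0
side 230 ((-0.0008779112249612808, -0.036964863538742065), (0.064793661236763, 0.01812201738357544), 27.799654006958008) [0.1669 0.1695 0.1705]
stripe 25 [ 0.0221 -0.023   0.1668]
red -0.06 35 [0.1079 0.1094]
red -0.02 51 [0.1022 0.1035]
red 0.08 43 [0.1005 0.1026]
pad [-0.001   0.124   0.1051]
top 100 ((0.00176931731402874, -0.03584134578704834), (0.06675313413143158, 0.017684873193502426), 28.938648223876953) [0.169  0.1717 0.1726]
stripe 1 [ 0.0244 -0.0256  0.1689]
red -0.06 23 [0.1083 0.1102]
red -0.02 87 [0.1042 0.1065]
pad [0.0147 0.1263 0.0975]
```

View pics/s3.png

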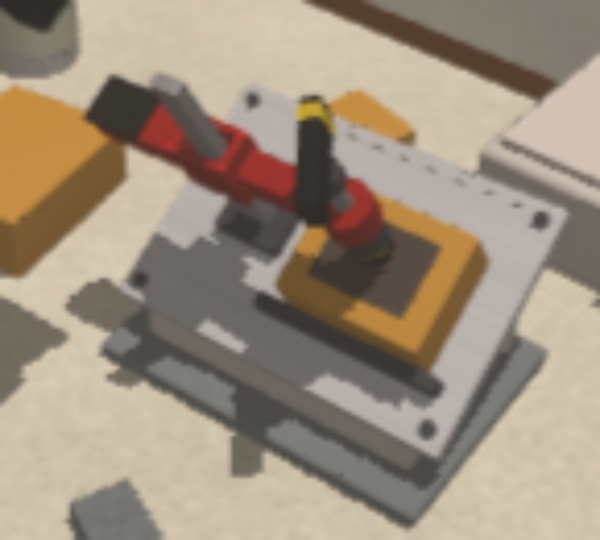

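```bash
cat >> h.py <<'E'
th=.065
def handle(ang,up,c=(0,-.0365,.159)):
    z=np.array([0,np.sin(th),np.cos(th)]);y=np.array([np.cos(ang),np.sin(ang),0]);y-=z*(y@z);y/=np.linalg.norm(y)
    Rt=Rb@np.stack([np.cross(y,-z),y,-z],1)
    plan(W(np.array(c)+z*(up-.015)),Rt); return Rb@z
E
python3 -c "
from h import *
st(); print(handle(np.radians(118.5),.085))"
```

```text
t 11.9 q [ 0.2   0.37 -0.48  2.38  2.02  0.25  1.05] bed [1.000e-01 1.219e+02 2.221e+02] Fb [ 0.18  0.06 -0.24] open 0.005 ff 0.0
d mm [   9.1 -153.7    5.8] rot [ 0.485  0.009 -0.948] 1.065
[-0.50257254  0.02418954  0.86417122]
```

Call:
step_arm(
  series=[
    [0.9,-15.4,2.6,0.0485,0.001,-0.0948,1],
    [0.9,-15.4,2.6,0.0485,0.001,-0.0948,1],
    [0.9,-15.4,0.6,0.0485,0.001,-0.0948,1],
    [0.9,-15.4,0.6,0.0485,0.001,-0.0948,0.8],
    [0.9,-15.4,0.6,0.0485,0.001,-0.0948,0.3],
    [0.9,-15.4,0.6,0.0485,0.001,-0.0948,0.3],
    [0.9,-15.4,0.6,0.0485,0.001,-0.0948,0.3],
    [0.9,-15.4,0.6,0.0485,0.001,-0.0948,0.3],
    [0.9,-15.4,-1.4,0.0485,0.001,-0.0948,0.3],
    [0.9,-15.4,-1.4,0.0485,0.001,-0.0948,0.3],
    [0,0,0,0,0,0,0.3],
  ],
)

```text
clock: 13.0
tool_pos: [0.5018, -0.1423, 0.2794]
eef_rot: [-0.266, 0.928, -0.083, 0.246]
contact_force: [0.0, -1.1, 0.3]
opening: 0.689
finger_force: 0.0
```

```bash
python3 -c "
from h import *
st(); handle(np.radians(118.5),.0)
im,d,K,T=snap('wrist','w2.png')
Q=((pts(d,K,T)-o)@Rb)[d>0]; hsv=cv2.cvtColor(im,cv2.COLOR_BGR2HSV)[d>0].astype(int)
k=(Q[:,2]>.145)&(Q[:,2]<.178)&(abs(Q[:,0])<.05)&(abs(Q[:,1]+.037)<.05)&((hsv[:,2]<70)|((hsv[:,0]>22)&(hsv[:,0]<35)&(hsv[:,1]>150)))
q=Q[k];print(len(q),cv2.minAreaRect(q[:,:2].astype(np.float32)) if len(q)>5 else 0,np.percentile(q[:,2],[50,95]))"
```

```text
t 13.0 q [ 0.62  0.41 -0.52  2.29  1.8   0.13  0.55] bed [ -1.4 -34.3 226.3] Fb [ 0.13 -1.13  0.33] open 0.689 ff 0.0
d mm [ 42.5   0.3 -70.6] rot [-0.003 -0.002  0.003] 0.005
508 ((-0.0019210930913686752, -0.03488814830780029), (0.0656917467713356, 0.012749708257615566), 28.483600616455078) [0.16845954 0.17038707]
```

View pics/w2.png

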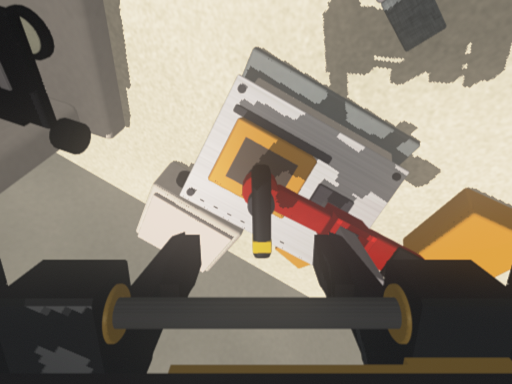

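The wrist view shows the paddle upright at column 261, square between the fingers (about 190 to 325), with its stripe at (262,247). Going down.

Call:
step_arm(
  series=[
    [4.2,0,-7.1,0,0,0,0.3],
    [4.2,0,-7.1,0,0,0,0.3],
    [4.2,0,-7.1,0,0,0,0.3],
    [4.2,0,-7.1,0,0,0,0.3],
    [4.2,0,-7.1,0,0,0,0.3],
    [4.2,0,-7.1,0,0,0,0.3],
    [4.2,0,-7.1,0,0,0,0.3],
    [4.2,0,-7.1,0,0,0,0.3],
    [4.2,0,-7.1,0,0,0,0.3],
    [4.2,0,-7.1,0,0,0,0.3],
    [0,0,0,0,0,0,0.3],
  ],
)

```text
clock: 14.15
tool_pos: [0.5442, -0.1399, 0.2081]
eef_rot: [-0.268, 0.928, -0.082, 0.246]
contact_force: [-0.7, -0.6, 0.4]
opening: 0.701
finger_force: 0.0
```

```bash
python3 -c "
from h import *
st(); handle(np.radians(118.5),.0)"
```

```text
t 14.15 q [ 0.7   0.66 -0.76  2.26  2.05  0.41  0.33] bed [ -0.3 -35.3 143.3] Fb [-0.47 -0.5   0.69] open 0.701 ff 0.0
d mm [ 0.1 -2.1  0.7] rot [-0.004 -0.002 -0.001] 0.005
```

Call:
step_arm(
  series=[
    [0,-1,0,0,0,0,0.6],
    [0,0,0,0,0,0,0.8],
    [0,0,0,0,0,0,0.95],
    [0,0,0,0,0,0,0.95],
    [0,0,0,0,0,0,0.95],
  ],
  force=20,
)

```text
clock: 14.65
tool_pos: [0.5439, -0.1409, 0.2094]
eef_rot: [-0.268, 0.928, -0.082, 0.247]
contact_force: [0.2, 2.2, -0.6]
opening: 0.27
finger_force: 1.5
```

```bash
python3 -c "
from h import *
st(); print(r.get_state()['moment']@Rb)"
```

```text
t 14.65 q [ 0.7   0.65 -0.76  2.26  2.05  0.41  0.33] bed [  0.  -36.3 144.6] Fb [ 0.05  2.14 -0.73] open 0.27 ff 1.5
[ 0.7567042   0.6070903  -0.07324686]
```

Call:
step_arm(
  series=[
    [0,0,0,0,0,0,0.95],
    [0,0,0,0,0,0,0.95],
    [0,0,0,0,0,0,0.95],
  ],
)

```text
clock: 14.95
tool_pos: [0.5436, -0.14, 0.209]
eef_rot: [-0.269, 0.928, -0.081, 0.246]
contact_force: [-0.4, 3.1, -0.4]
opening: 0.218
finger_force: 20.0
```

```bash
python3 -c "
from h import *
st(); print(r.get_state()['moment']@Rb)"
```

```text
t 14.95 q [ 0.7   0.65 -0.76  2.26  2.05  0.4   0.33] bed [ -0.3 -35.4 144.4] Fb [-0.32  3.17 -0.33] open 0.218 ff 20.0
[ 0.7475608   0.68463638 -0.04693956]
```

Call:
step_arm(
  series=[
    [0.1,0,-0.17,0.0503,-0.0024,-0.0864,0.95],
    [0.1,0,-0.17,0.0503,-0.0024,-0.0864,0.95],
    [0.1,0,-0.17,0.0503,-0.0024,-0.0864,0.95],
    [0.1,0,-0.17,0.0503,-0.0024,-0.0864,0.95],
    [0.1,0,-0.17,0.0503,-0.0024,-0.0864,0.95],
    [0.1,0,-0.17,0.0503,-0.0024,-0.0864,0.95],
    [0,0,0,0,0,0,0.95],
  ],
  force=25,
)

```text
clock: 15.65
tool_pos: [0.5443, -0.1397, 0.2082]
eef_rot: [0.017, 0.965, -0.004, 0.261]
contact_force: [-2.5, 4.3, 3.0]
opening: 0.155
finger_force: 56.5
```

```bash
cat > b.py <<'E'
from h import *
import sys
st(); s=r.get_state(); print(s['moment']@Rb, R.from_quat(s['eef_rot']).as_matrix()[:,1]@Rb)
im,d,K,T=snap('side'); cv2.imwrite('pics/%s.png'%sys.argv[1],cv2.resize(im[205:265,245:325],(800,600)))
Q=((pts(d,K,T)-o)@Rb);h=cv2.cvtColor(im,cv2.COLOR_BGR2HSV).astype(int)
k=(h[...,0]>18)&(h[...,0]<36)&(h[...,1]>110)&(Q[...,2]>.041)&(Q[...,2]<.09)&(abs(Q[...,0])<.03)&(abs(Q[...,1]+.04)<.03)
print('band px',k.sum(),Q[k][:,2].round(4)[:20])
k=(h[...,0]<30)&(h[...,1]>130)&(abs(Q[...,1]+.045)<.055)&(Q[...,2]<.05)&(Q[...,2]>.02);print('slab',np.percentile(Q[k],[2,98],axis=0).round(4).tolist())
E
python3 b.py s4
```

```text
t 15.65 q [ 0.8   0.71 -0.93  2.26  1.93  0.52 -0.14] bed [-1.000e-01 -3.510e+01  1.433e+02] Fb [-0.37  4.53  3.63] open 0.155 ff 56.5
[ 0.90218211  0.56334693 -0.01874518] [ 0.10141965  0.99316651 -0.05773856]
band px 0 []
slab [[-0.0448, -0.0927, 0.0216], [0.0318, 0.0037, 0.0421]]
```

View pics/s4.png

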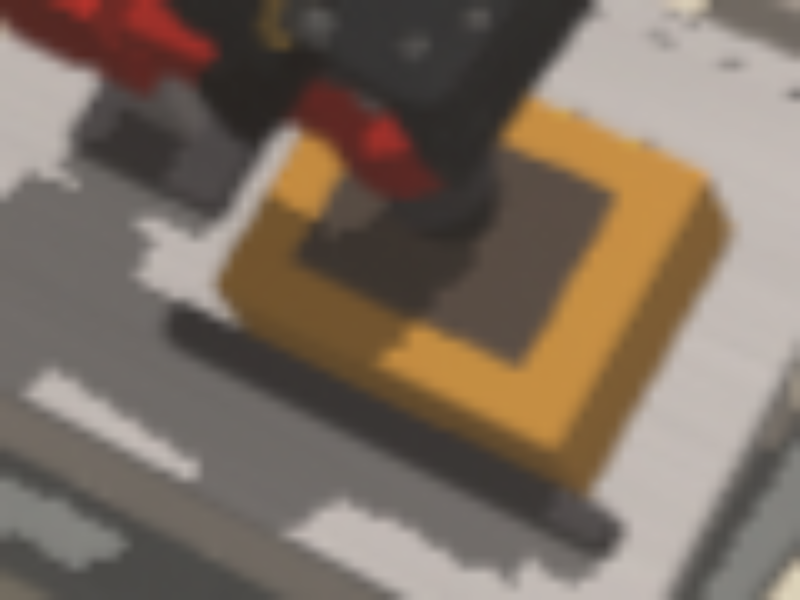

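```bash
cat > c.py <<'E'
from h import *
st(); s=r.get_state(); M=R.from_quat(s['eef_rot']).as_matrix()
print('F tool',(s['contact_force']@M).round(2),'M tool',(s['moment']@M).round(3),'closing deg',np.degrees(np.arctan2(*(M[:,1]@Rb)[1::-1])).round(1))
for n in('wrist','top','side'):
    im,d,K,T=snap(n);Q=((pts(d,K,T)-o)@Rb);h=cv2.cvtColor(im,cv2.COLOR_BGR2HSV).astype(int)
    y=(h[...,0]>18)&(h[...,0]<36)&(h[...,1]>140)&(h[...,2]>60)&(Q[...,2]>.14)&(Q[...,2]<.185)&(np.hypot(Q[...,0],Q[...,1]+.037)<.05)
    if y.sum():
        m=Q[y].mean(0);print(n,'stripe',y.sum(),m.round(4),'ang',np.degrees(np.arctan2(m[1]+.036,m[0])).round(1))
    if n=='side':
        print(h[221:230,285:297].tolist() if 0 else '')
        k=(Q[...,2]>.041)&(Q[...,2]<.085)&(np.hypot(Q[...,0],Q[...,1]+.04)<.018)
        v,u=np.where(k)
        for a,b in zip(v,u): 
            if h[a,b,1]>90: print((a,b),h[a,b],Q[a,b,2].round(3),end=' ')
E
python3 c.py
```

```text
t 15.7 q [ 0.8   0.71 -0.93  2.26  1.93  0.52 -0.14] bed [  0.  -35.2 143.4] Fb [-0.92  5.57  2.79] open 0.157 ff 55.7
F tool [ 1.45  5.28 -3.11] M tool [-0.826  0.73   0.029] closing deg 84.3
top stripe 29 [ 0.0238 -0.0365  0.1656] ang -1.2

(np.int64(223), np.int64(281)) [  5 108  85] 0.084 (np.int64(223), np.int64(288)) [  3 138  85] 0.084 (np.int64(224), np.int64(283)) [  4 113  81] 0.084
```

Call:
step_arm(
  series=[
    [0.1,0,-0.17,0.0503,-0.0024,-0.0864,0.95],
    [0.1,0,-0.17,0.0503,-0.0024,-0.0864,0.95],
    [0.1,0,-0.17,0.0503,-0.0024,-0.0864,0.95],
    [0.1,0,-0.17,0.0503,-0.0024,-0.0864,0.95],
    [0.1,0,-0.17,0.0503,-0.0024,-0.0864,0.95],
    [0.1,0,-0.17,0.0503,-0.0024,-0.0864,0.95],
    [0.1,0,-0.17,0.0503,-0.0024,-0.0864,0.95],
    [0.1,0,-0.17,0.0503,-0.0024,-0.0864,0.95],
    [0,0,0,0,0,0,0.95],
  ],
  force=20,
)

```text
clock: 16.75
tool_pos: [0.5453, -0.1394, 0.2072]
eef_rot: [0.391, 0.882, 0.098, 0.244]
contact_force: [-4.0, 5.8, 4.7]
opening: 0.159
finger_force: 50.4
```

```bash
python3 c.py
```

```text
t 16.75 q [ 0.88  0.79 -1.11  2.26  1.85  0.67 -0.84] bed [  0.2 -34.9 142. ] Fb [-0.72  6.07  5.89] open 0.159 ff 50.4
F tool [ 4.9   3.01 -6.24] M tool [-0.135  1.115 -0.025] closing deg 38.4
top stripe 12 [ 0.0191 -0.0563  0.1613] ang -46.7
side stripe 29 [ 0.0134 -0.0565  0.1611] ang -56.9

(np.int64(218), np.int64(293)) [ 16 123 126] 0.069
```

Call:
step_arm(
  series=[
    [0,0,0,0,0,0,0.6],
    [0,0,0,0,0,0,0.3],
    [0,0,0,0,0,0,0.3],
    [0,0,0,0,0,0,0.3],
    [-5,0.2,8.6,0,0,0,0.3],
    [-5,0.2,8.6,0,0,0,0.3],
    [-10,0.5,17.2,0,0,0,0.3],
    [-10,0.5,17.2,0,0,0,0.3],
    [-10,0.5,17.2,0,0,0,0.3],
    [-10,0.5,17.2,0,0,0,0.3],
    [0,0,0,0,0,0,0.3],
  ],
)

```text
clock: 18.0
tool_pos: [0.495, -0.1389, 0.2952]
eef_rot: [0.392, 0.881, 0.095, 0.246]
contact_force: [-0.1, -0.9, -0.3]
opening: 0.699
finger_force: 0.0
```

```bash
python3 b.py s5; python3 m2.py s5b
```

```text
t 18.0 q [ 1.01  0.52 -1.15  2.27  1.5   0.47 -0.56] bed [  0.9 -30.3 243.3] Fb [-0.25 -0.88 -0.18] open 0.699 ff 0.0
[ 0.04869896  0.46884107 -0.04171214] [ 0.7838673   0.6198669  -0.03591638]
band px 0 []
slab [[-0.0448, -0.0927, 0.0223], [0.0319, 0.0039, 0.0422]]
t 18.05 q [ 1.01  0.53 -1.15  2.27  1.5   0.47 -0.56] bed [  0.6 -30.7 242.2] Fb [ 0.36 -0.41 -0.57] open 0.698 ff 0.0
side 287 ((-0.0019886288791894913, -0.035863686352968216), (0.018514394760131836, 0.06740940362215042), 45.71409606933594) [0.1634 0.1679 0.1701]
stripe 38 [ 0.0132 -0.0524  0.1659]
red -0.06 18 [0.1103 0.1112]
red -0.02 19 [0.1069 0.1084]
pad [0.0025 0.1365 0.1048]
top 36 ((0.013636265881359577, -0.04930632933974266), (0.010575013235211372, 0.02610526606440544), 42.51774215698242) [0.1676 0.1705 0.1712]
stripe 13 [ 0.0173 -0.0484  0.1674]
red -0.06 23 [0.1107 0.1157]
red -0.02 82 [0.1068 0.109 ]
red 0.08 54 [0.1051 0.1077]
pad [0.0002 0.124  0.1073]
```

View pics/s5.png

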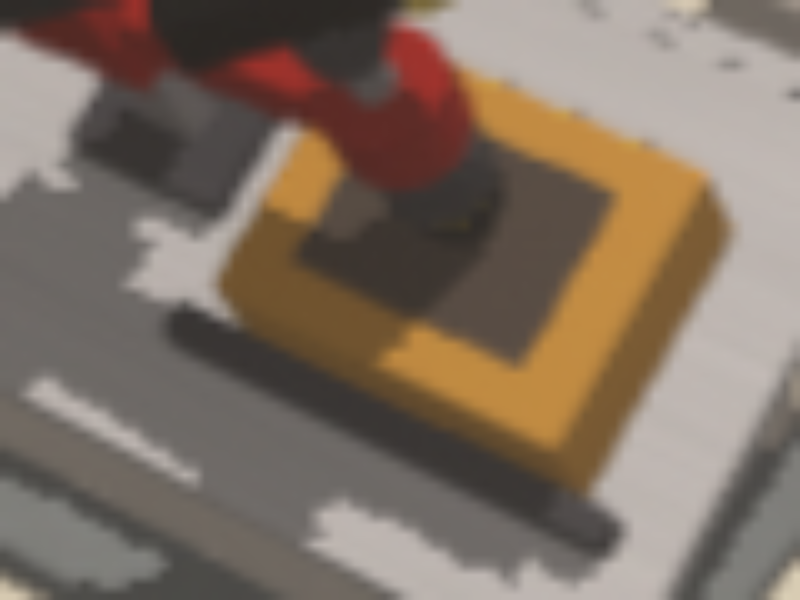

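A faint dark-yellow sliver still shows at (450,222), so the band is nearly in. The handle has turned about 1.3 rad. I regrasp and turn a bit more.

Call:
step_arm(
  series=[
    [10,0,-17.2,0,0,0,0.3],
    [10,0,-17.2,0,0,0,0.3],
    [10,0,-17.2,0,0,0,0.3],
    [10,0,-17.2,0,0,0,0.3],
    [5,0,-8.6,0,0,0,0.3],
    [5,0,-8.6,0,0,0,0.3],
    [0,0,0,0,0,0,0.6],
    [0,0,0,0,0,0,0.8],
    [0,0,0,0,0,0,0.95],
    [0,0,0,0,0,0,0.95],
    [0,0,0,0,0,0,0.95],
    [0,0,0,0,0,0,0.95],
    [0,0,0,0,0,0,0.95],
  ],
  force=20,
)

```text
clock: 19.45
tool_pos: [0.5456, -0.1387, 0.2072]
eef_rot: [0.392, 0.882, 0.096, 0.244]
contact_force: [0.5, -0.7, 1.4]
opening: 0.228
finger_force: 20.0
```

```bash
python3 c.py
```

```text
t 19.45 q [ 0.87  0.78 -1.1   2.26  1.86  0.66 -0.85] bed [  0.5 -34.3 141.8] Fb [ 1.09 -0.76  1.02] open 0.228 ff 20.0
F tool [-1.33  0.35 -0.96] M tool [ 0.305  0.188 -0.052] closing deg 38.3
wrist stripe 4 [ 0.0157 -0.0595  0.1685] ang -56.3
top stripe 4 [ 0.0174 -0.056   0.1653] ang -48.9
side stripe 26 [ 0.0128 -0.056   0.1632] ang -57.3

(np.int64(218), np.int64(293)) [ 16 120 123] 0.07 (np.int64(227), np.int64(291)) [23 94 65] 0.054
```

Call:
step_arm(
  series=[
    [0.1,0.1,-0.17,0.0503,-0.0024,-0.0864,0.95],
    [0.1,0.1,-0.17,0.0503,-0.0024,-0.0864,0.95],
    [0.1,0.1,-0.17,0.0503,-0.0024,-0.0864,0.95],
    [0.1,0.1,-0.17,0.0503,-0.0024,-0.0864,0.95],
    [0.1,0.1,-0.17,0.0503,-0.0024,-0.0864,0.95],
    [0.1,0.1,-0.17,0.0503,-0.0024,-0.0864,0.95],
    [0.1,0.1,-0.17,0.0503,-0.0024,-0.0864,0.95],
    [0.1,0.1,-0.17,0.0503,-0.0024,-0.0864,0.95],
    [0,0,0,0,0,0,0.95],
    [0,0,0,0,0,0,0.6],
    [0,0,0,0,0,0,0.3],
    [0,0,0,0,0,0,0.3],
    [0,0,0,0,0,0,0.3],
    [-5,0.2,8.6,0,0,0,0.3],
    [-5,0.2,8.6,0,0,0,0.3],
    [-10,0.5,17.2,0,0,0,0.3],
    [-10,0.5,17.2,0,0,0,0.3],
    [-10,0.5,17.2,0,0,0,0.3],
    [-10,0.5,17.2,0,0,0,0.3],
    [0,0,0,0,0,0,0.3],
  ],
)

```text
clock: 21.6
tool_pos: [0.4959, -0.1353, 0.2938]
eef_rot: [0.704, 0.659, 0.183, 0.191]
contact_force: [-0.1, -0.0, 0.5]
opening: 0.702
finger_force: 0.0
```

```bash
python3 m2.py s6b; cat > e.py <<'E'
from h import *
import sys
st();im,d,K,T=snap('side');c=im[205:250,270:310]
a=cv2.imread('pics/s5.png');b=cv2.resize(im[205:265,245:325],(800,600))
cv2.imwrite('pics/cmp.png',np.hstack([cv2.resize(x[130:280,340:540],(400,300)) for x in(a,b)]))
x=b[130:280,340:540].astype(int);y=a[130:280,340:540].astype(int)
for q in(y,x):
    h=cv2.cvtColor(q.astype(np.uint8),cv2.COLOR_BGR2HSV).astype(int);w=(h[...,0]>19)&(h[...,0]<36)&(h[...,1]>70)
    print('yel area',w[40:,40:160].sum())
E
python3 e.py
```

```text
t 21.6 q [ 1.08  0.62 -1.35  2.28  1.51  0.65 -1.38] bed [  1.2 -26.8 241.5] Fb [0.14 0.01 0.45] open 0.702 ff 0.0
side 208 ((-0.002213391475379467, -0.03449654206633568), (0.0693540945649147, 0.015653535723686218), 85.3788070678711) [0.1629 0.1668 0.1683]
stripe 26 [-0.0023 -0.0551  0.1668]
red -0.06 17 [0.1116 0.1124]
red -0.02 75 [0.1056 0.1073]
red 0.08 14 [0.1022 0.1044]
top 46 ((0.003196850884705782, -0.013870509341359138), (0.027924491092562675, 0.011159262619912624), 85.4312744140625) [0.1614 0.166  0.1687]
stripe 0 0
red -0.06 27 [0.1097 0.1125]
red -0.02 93 [0.1067 0.1104]
red 0.08 53 [0.1046 0.1074]
pad [0.001  0.1235 0.107 ]
t 21.7 q [ 1.08  0.63 -1.35  2.28  1.51  0.65 -1.38] bed [  0.3 -27.4 239.6] Fb [-0.31  0.08  0.01] open 0.697 ff 0.0
yel area 48
yel area 0
```

View pics/cmp.png

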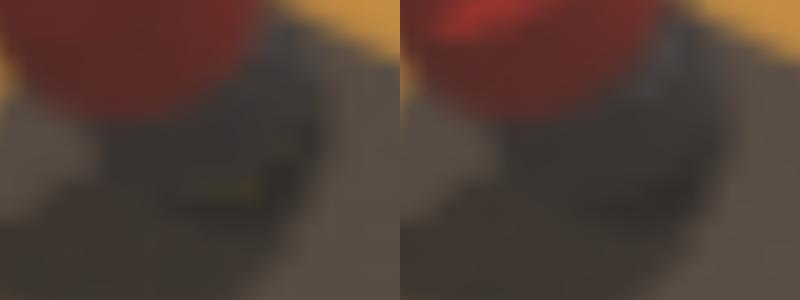

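The band is gone now: the faint sliver in the left half at (230,190) is absent on the right. The handle height suggests only about 5 to 6 mm of compression, so I add 0.4 rad. That is at most 1.3 mm more, well short of cracking.

Call:
step_arm(
  series=[
    [10,-0.5,-17.2,0,0,0,0.3],
    [10,-0.5,-17.2,0,0,0,0.3],
    [10,-0.5,-17.2,0,0,0,0.3],
    [10,-0.5,-17.2,0,0,0,0.3],
    [5,-0.2,-8.6,0,0,0,0.3],
    [5,-0.2,-8.6,0,0,0,0.3],
    [0,0,0,0,0,0,0.6],
    [0,0,0,0,0,0,0.8],
    [0,0,0,0,0,0,0.95],
    [0,0,0,0,0,0,0.95],
    [0,0,0,0,0,0,0.95],
    [0,0,0,0,0,0,0.95],
    [0,0,0,0,0,0,0.95],
  ],
  force=20,
)

```text
clock: 23.05
tool_pos: [0.5463, -0.138, 0.2058]
eef_rot: [0.705, 0.659, 0.183, 0.189]
contact_force: [-0.1, -1.1, 1.9]
opening: 0.227
finger_force: 20.0
```

Call:
step_arm(
  series=[
    [0.1,0,-0.17,0.0503,-0.0024,-0.0864,0.95],
    [0.1,0,-0.17,0.0503,-0.0024,-0.0864,0.95],
    [0.1,0,-0.17,0.0503,-0.0024,-0.0864,0.95],
    [0.1,0,-0.17,0.0503,-0.0024,-0.0864,0.95],
    [0,0,0,0,0,0,0.95],
    [0,0,0,0,0,0,0.95],
    [0,0,0,0,0,0,0.95],
  ],
)

```text
clock: 23.75
tool_pos: [0.5469, -0.138, 0.205]
eef_rot: [0.821, 0.506, 0.216, 0.149]
contact_force: [-0.4, -1.3, 2.9]
opening: 0.228
finger_force: 20.0
```

```bash
python3 c.py
```

```text
t 23.75 q [ 0.94  0.9  -1.3   2.26  1.79  0.85 -1.97] bed [  0.6 -33.7 139.3] Fb [ 1.01 -1.28  2.74] open 0.228 ff 20.0
F tool [-0.75  1.62 -2.64] M tool [ 0.01  -0.412 -0.133] closing deg -30.3
side stripe 21 [-0.0102 -0.0529  0.1659] ang -121.1

(np.int64(218), np.int64(293)) [ 15 104 123] 0.075
```

Call:
step_arm(
  series=[
    [0,0,0,0,0,0,0.6],
    [0,0,0,0,0,0,0.3],
    [0,0,0,0,0,0,0.3],
    [0,0,0,0,0,0,0.3],
    [-5,0.2,8.6,0,0,0,0.3],
    [-5,0.2,8.6,0,0,0,0.3],
    [-10,0.5,17.2,0,0,0,0.3],
    [-10,0.5,17.2,0,0,0,0.3],
    [-10,0.5,17.2,0,0,0,0.3],
    [-10,0.5,17.2,0,0,0,0.3],
    [-5,0,20,0,0,0,0.3],
    [0,0,20,0,0,0,0.3],
    [0,0,0,0,0,0,0.3],
  ],
)

```text
clock: 25.2
tool_pos: [0.4925, -0.135, 0.334]
eef_rot: [0.821, 0.505, 0.218, 0.151]
contact_force: [-0.4, -0.6, 0.3]
opening: 0.701
finger_force: 0.0
```

```bash
python3 m2.py s7b; python3 b.py s7; python3 e.py
```

```text
t 25.2 q [ 1.16  0.56 -1.43  2.22  1.3   0.64 -1.58] bed [ 18.4 -26.3 277.9] Fb [-0.25 -0.58  0.45] open 0.701 ff 0.0
side 162 ((-0.0018520322628319263, -0.03423919901251793), (0.06891848146915436, 0.015288354828953743), 67.38709259033203) [0.163  0.1664 0.1676]
stripe 26 [-0.0098 -0.0514  0.1643]
red -0.06 13 [0.1124 0.1132]
red -0.02 63 [0.1054 0.1074]
red 0.08 45 [0.1024 0.1042]
pad [-0.0006  0.1242  0.1055]
top 117 ((0.005357154179364443, -0.02856237068772316), (0.054681241512298584, 0.015053004957735538), 68.30065155029297) [0.1624 0.1662 0.1673]
stripe 0 0
red -0.06 35 [0.1116 0.1153]
red -0.02 67 [0.1074 0.1096]
red 0.08 54 [0.1045 0.1065]
pad [0.0004 0.1235 0.1071]
t 25.3 q [ 1.16  0.56 -1.42  2.22  1.31  0.64 -1.59] bed [ 15.7 -26.8 276.1] Fb [ 0.8  -0.97 -1.37] open 0.698 ff 0.0
[0.01159985 0.56402903 0.06420888] [ 0.86218961 -0.50509468  0.03841442]
band px 0 []
slab [[-0.0448, -0.0927, 0.0227], [0.032, 0.0033, 0.0422]]
t 25.35 q [ 1.16  0.56 -1.42  2.22  1.31  0.64 -1.59] bed [ 15.1 -26.7 275.6] Fb [ 0.42 -0.02  0.06] open 0.698 ff 0.0
yel area 48
yel area 0
```

```bash
python3 -c "
from plant import r
print(r.finish_job())"
```

```text
the job is handed in; nothing more can be done
None
```

I bound the jaw on the slab and turned the screw about 2.5 rad, until the yellow band was out of sight. I estimate the spring foot is about 6 mm in. The slab has not moved, the arm is clear of the clamp, and the job is handed in, but no verdict came back.

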